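# Seat the steamer insert that fits in the pot

## Task

Pick out the one steamer insert of the three that fits the pot on the burner, lower it gently into the pot's mouth and turn it until its lugs drop into the notches of the seat ring, so that it sits fully home and level. Let go of it there, and leave the other inserts and the other things on the board where they are.

Things in the scene. Friction and masses are not known exactly. Their poses are not given: they have to be found in the camera images.
- insert_small_mid (a point): centre (55 mm above the foot) of the smallest steamer insert: a steel cone-shaped bowl, rim 104 mm across and 44 mm above the foot, cone 96 mm across under the rim, foot 56 mm. In its middle stands a flat lifting bar, top 110 mm above the foot, 14 mm thick (along the insert's x), 40 mm wide (along y), top rounded: grip it across its thickness, above the rim. z up, 0.35 kg.
- insert_medium_mid (a point): centre (55 mm above the foot) of the middle-sized steamer insert: a steel cone-shaped bowl, rim 120 mm across and 44 mm above the foot, cone 112 mm across under the rim, foot 72 mm. In its middle stands a flat lifting bar, top 110 mm above the foot, 14 mm thick (along the insert's x), 40 mm wide (along y), top rounded: grip it across its thickness, above the rim. z up, 0.35 kg.
- insert_large_mid (a point): centre (55 mm above the foot) of the largest steamer insert: a steel cone-shaped bowl, rim 136 mm across and 44 mm above the foot, cone 128 mm across under the rim, foot 88 mm. In its middle stands a flat lifting bar, top 110 mm above the foot, 14 mm thick (along the insert's x), 40 mm wide (along y), top rounded: grip it across its thickness, above the rim. z up, 0.35 kg.
- insert_medium: the middle-sized insert, origin at the centre of its foot's underside. Like the other two it has five round lugs standing out from the cone just under the rim: 8 mm thick, 72 degrees apart, one along the insert's +x, undersides 32 mm above the foot, tips 4 mm outside the rim.
- pot: steel cooking pot, 150 mm across, two loop handles, fixed on the grate at the front right; origin at its base. In its mouth lies a notched seat ring: a taper that fits a cone 112 mm across under the rim, and above it five raised arcs with five notches between (16 mm wide, 10 mm deep, 72 degrees apart). The ring holds still, but its angle in the pot differs each time and is not reported.
- pot_mouth (a point): centre of the pot's mouth, level with the top of the ring's arcs, 100 mm above the pot's base. With its lugs on top of the arcs the fitting insert stands proud, its centre 23 mm above this point. Turned up to 72 degrees either way it drops 7.5 mm by its own weight if the bar is held loosely, or with a light push, and is home: centre 15.5 mm above this point, centred by the taper.
- ramekin: white ramekin, 78 mm across, 40 mm high, a bystander on the board; origin at the centre of its underside
- mug: small white mug, 59 mm across, 55 mm high, a bystander on the board; origin at the centre of its underside
- teaspoon: steel teaspoon, 139 mm long, a bystander on the board; origin at the centre of its underside
- pepper_mill: glass shaker with a grey cap, 44 mm across, 90 mm high, a bystander on the board; origin at the centre of its underside
- egg_cup: white egg cup, 49 mm across, 61 mm high, a bystander on the board; origin at the centre of its underside

How it is judged:
At the end, for the whole second after the job is handed in: The middle-sized insert sits home in the pot: its centre less than 18.5 mm (and more than 11 mm) above the mouth point and within 5 mm of the pot's axis, level within 0.06 rad, and at rest (z of insert_medium_mid in the frame of pot_mouth between 0.011 and 0.0185 m and horizontal distance between insert_medium_mid and pot_mouth below 0.005 m and angle between insert_medium_mid's own z axis and vertical below 0.06 rad and linear speed of insert_medium below 0.02 m/s); the robot touches nothing.
It fails at once if the insert is dropped or slammed into the pot (faster than 0.6 m/s within 60 mm of its seat) (distance between insert_medium_mid and pot_mouth below 0.075 m and linear speed of insert_medium above 0.6 m/s).
It fails at once if the insert is forced against the pot with more than 60 N (contact force between insert_medium and pot above 60 N).
It fails at once if another insert is moved by more than 40 mm (distance of any of insert_small_mid, insert_large_mid from where it was at the start of the episode above 0.04 m).
It fails at once if a bystander on the board is moved by more than 40 mm (distance of any of ramekin, mug, teaspoon, pepper_mill, egg_cup from where it was at the start of the episode above 0.04 m).
It also fails if it takes over 54 s, if anything falls off the work surface, if the arm or the gripper's body presses on something with over 40 N, if the wrist force passes 120 N, or if a joint passes its speed limit or range.

## Robot

A 6-joint arm with a two-finger parallel gripper is mounted at the origin on a cart in front of the work surface, level with it; the furniture and walls round the work are solid. World frame = base frame: x ahead of the robot, y to its left, z up, the work surface at z = 0. Lengths are in m, angles in rad, forces in N, time in s.
With the tool pointing down it reaches from about 0.35 to 0.775 m from the base axis. Payload 5.5 kg.
Tool frame: the origin (TCP) lies midway between the tips of the shut fingers; the grasp point (between the pads) lies ctrl.grip_point_offset behind it (ctrl.grip_point_offset is the distance from the TCP to the grasp point, in m); z points along the fingers, y is the direction in which the jaws open and shut (so a half turn about z gives the same grasp; the last joint's range is limited). The gripper opens to 85 mm and grips with 20 to 120 N. Pads are 22 mm wide; open, the fingers measure 114 mm over their backs; the gripper's body (76 mm by 85 mm) begins 54 mm behind the grasp point. The pads swing forward as they close: fully open they stand 13 mm farther back than shut.
Start: joints at [-1.417, 0.313, 0.046, 1.304, 0, 1.431], TCP at [0.167, -0.55, 0.194] pointing down, gripper open.
Joint ranges: [-2.76, 2.76], [-0.86, 1.69], [-1.03, 1.26], [-2.2, 2.34], [-1.47, 1.5], [-3.14, 3.14]. Speed limits (rad/s): [2.57, 2.57, 3.14, 3.14, 3.14, 3.14].

## Interface

Orientations are given as a unit quaternion [w, x, y, z].
In Python, from plant import ctrl gives the robot as it stands.
- The arm moves only by the tool play_rows, never from a script. Its argument "increments" is a list of rows, each a list of 7 numbers: the shift along the world's x, y, z normalised to -1 to 1, where 1 is 0.6 m, then the turn, a rotation vector about the world's x, y, z normalised to -1 to 1, where 1 is 45 degrees, then the closure, from 0 (fully open) to 1 (shut). A call has 1 to 10 rows; each row shifts and turns the commanded pose from where the row before left it; what a row does not reach is not made up. A row lasts 1/8 s, in which the tool goes at most 62.5 mm and 10.7 degrees, less where a joint would pass 70% of its speed; a pose out of reach is approached as far as the arm can. A call with a number of a shift or a turn outside -1 to 1 is refused whole. A call with a gripper value outside its range is refused whole. The fingers move at their own pace and stop on an object; "grip_force" is the grip in N (left out, the last holds). Time passes only in rows, so rows that do not move let the fingers close. It gives the time, the measured TCP pose, the force and the opening at its end, in the units of the state.
- ctrl.sense(): the state, without advancing time (a new reading comes with each control period).
- ctrl.get_image(name): name is "scene" or "top" or "wrist"; returns (picture, depth): 480x640x3 uint8, red, green, blue; 480x640 float32, m along the optical axis (not along the pixel's ray), 0 where there is no reading.
- ctrl.camera_params(name): a dict with "K" (3x3 intrinsics, pixels), "extrinsics" (4x4, takes a point from camera to world coordinates); the wrist camera has in their place "tool_from_camera" (4x4, takes a point from camera to tool coordinates, whose origin is the TCP and whose axes are the flange's). Camera axes: x right, y down, z forward; pixel columns grow to the right and rows downward; lengths in m; the calibration is good to about 2 mm. A picture is of the moment at which its call begins: read the wrist's pose just before it. camera_params takes no time and is no camera call.
- ctrl.job_done(): hands the job in, once; it reports no verdict.
Trained networks look in the newest picture that a camera, given by its name, has taken for a name from the list of things; names that differ only in an ending like _2 or _b are one class to them, and where a whole thing is asked for, a point or a joint stands for the part that bears it (a point fixed in the world has none). Each returns a list of dicts, best first, with "p" (0 to 1); they miss things now and then, are a little off and sometimes report something else, mostly with a low value. They report only what shows in the picture. A call takes as long as a camera call.
- ctrl.spot_in(camera, query): "rect" ([left, top, width, height] in pixels, round what is visible of it).
- ctrl.masks_of(camera, query): "mask" (480x640 bool, what is visible of it) and "rect" ([left, top, width, height] in pixels, round what is visible of it).
- ctrl.place_of(camera, query): "location" ([row, column] in pixels: a listed point, or the origin of a listed thing).
The state is a dict: "time": time; "joint_positions": joint angles; "joint_velocities": joint speeds; "effort": joint torques, N m; "eef_pos": TCP position; "eef_rot": TCP orientation; "contact_force": force on the tool from outside, world axes, zero at the start; "wrist_torque": the same for the moment, N m; "width": finger opening in m.
Only numpy, scipy, OpenCV 4.12 (cv2) and the standard library are available. Lean on these libraries where they do the work, as an engineer would, in place of code of your own. Each camera call takes 0.05 s, during which the arm holds its last target. There are 200 camera calls.

## Working session

There is one attempt and no reset: what is moved stays moved. The work goes in short steps, Python scripts to look and compute and a tool call to move; the robot and the scene stay as the last step left them, time stands still between calls to the robot, and variables do not carry over. Pictures are saved under pics/ and viewed, about 8 in all and at most 12, crops included, and the job is handed in when it is done.

Besides the shell and the picture viewer there is one more tool, called after "Call:" as a command line: name --pt "numbers of a row" for each row, then --argument value for the rest. play_rows: Moves the arm, as the interface text tells. Scaled input: -1 to 1 covers 0.6 m each way for a shift and 45 degrees each way for a turn. Its arguments: {"type":"object","properties":{"increments":{"type":"array"},"grip_force":{"type":"number"}},"required":["increments"]}

```bash
mkdir -p pics
cat > h.py <<'E'
import numpy as np,cv2
from plant import ctrl
from scipy.spatial.transform import Rotation as R
def tf(cam,s=None):
    p=ctrl.camera_params(cam)
    if cam!='wrist': return np.array(p['K']),np.array(p['extrinsics'])
    s=s or ctrl.sense(); q=s['eef_rot']
    T=np.eye(4);T[:3,:3]=R.from_quat([q[1],q[2],q[3],q[0]]).as_matrix();T[:3,3]=s['eef_pos']
    return np.array(p['K']),T@np.array(p['tool_from_camera'])
def cloud(cam,depth,s=None):
    K,T=tf(cam,s); v,u=np.mgrid[:480,:640]
    P=np.stack([(u-K[0,2])/K[0,0]*depth,(v-K[1,2])/K[1,1]*depth,depth],-1)
    W=P@T[:3,:3].T+T[:3,3]; W[depth<=0]=np.nan; return W
E
python3 - <<'E'
from h import *
s=ctrl.sense();print(s['time'],s['eef_pos'],s['eef_rot'],s['width'],ctrl.grip_point_offset)
ims=[]
for c in ['top','scene']:
    im,d=ctrl.get_image(c);np.savez(f'{c}0.npz',im=im,d=d);ims.append(im);W=cloud(c,d)
    print(c,tf(c)[1][:3,3])
    cv2.imwrite(f'pics/{c}0.png',im[...,::-1])
    if c=='top':
        for q in ['insert_small_mid','insert_medium_mid','insert_large_mid','pot_mouth']:
            for r in ctrl.place_of(c,q)[:3]:
                y,x=map(int,r['location']);print(q,round(r['p'],2),y,x,W[y,x].round(3))
E
```

```text
0.0 [ 0.16640768 -0.54980658  0.19310302] [-9.03875926e-04  9.89229735e-01  1.46368422e-01 -1.53105007e-05] 0.08546900408939045 0.0187
top [0.51822301 0.02857695 1.02850774]
insert_small_mid 0.87 309 305 [0.444 0.06  0.174]
insert_medium_mid 0.69 289 188 [0.483 0.28  0.142]
insert_medium_mid 0.57 308 303 [0.446 0.064 0.174]
insert_large_mid 0.68 208 266 [0.628 0.128 0.177]
pot_mouth 0.97 275 422 [ 0.498 -0.177  0.055]
scene [-0.27482979  0.70248402  0.63944955]
```

View pics/top0.png

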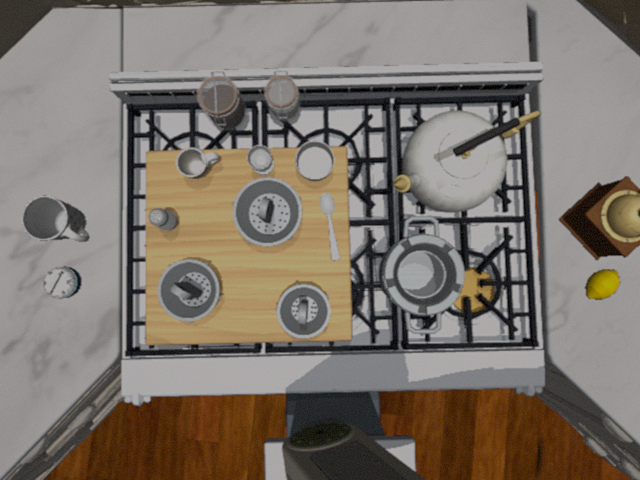

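View pics/scene0.png

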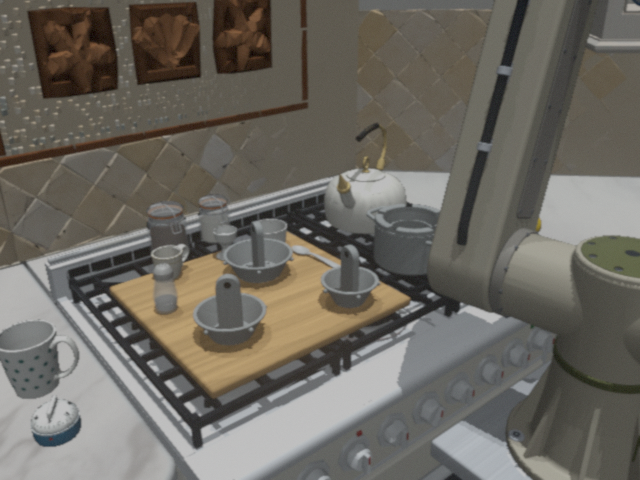

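The top view shows the inserts at about (267,211) large, (188,290) medium and (304,311) small, with the pot at (423,275). I'll fit the rims, bars and pot from depth.

Run:
```python
from h import *
z=np.load('top0.npz');W=cloud('top',z['d']).astype(np.float32)
print('board z',np.nanmedian(W[225:245,315:322,2]), np.nanmedian(W[300:330,240:260,2]))
zb=np.nanmedian(W[300:330,240:260,2])
def fit(P):
    A=np.c_[2*P,np.ones(len(P))];c=np.linalg.lstsq(A,(P**2).sum(1),rcond=None)[0]
    return c[:2],np.sqrt(c[2]+c[0]**2+c[1]**2)
for n,(u,v,r) in dict(large=(267,211,48),med=(188,290,45),small=(304,311,40)).items():
    w=W[v-r:v+r,u-r:u+r].reshape(-1,3);w=w[~np.isnan(w[:,2])]
    h=w[:,2]-zb
    top=w[h>0.060]; 
    rim=w[(h>0.036)&(h<0.048),:2]
    c,rad=fit(rim)
    for _ in range(5):
        d=np.hypot(*(rim-c).T); k=d>np.percentile(d,40); c,rad=fit(rim[k])
    hull=cv2.minEnclosingCircle(rim.astype(np.float32))
    t2=w[h>0.09]
    rect=cv2.minAreaRect(t2[:,:2].astype(np.float32))
    print(n,'n',len(rim),'rimfit',c.round(4),round(rad*2,4),'hull',hull,'rimz',np.median(w[(h>.036)&(h<.048),2]).round(4),'top z',np.percentile(h,99.5).round(4),'bar',len(t2),t2.mean(0).round(4),rect)
# pot
u,v,r=423,275,55
w=W[v-r:v+r,u-r:u+r].reshape(-1,3);w=w[~np.isnan(w[:,2])]
print('pot z hist',*[ (round(b,3),int(c)) for c,b in zip(*np.histogram(w[:,2],bins=np.arange(0,0.2,0.005))) if c>20])
im=z['im'][...,::-1]
a=cv2.resize(im[235:315,383:463],(560,560),interpolation=cv2.INTER_CUBIC)
cv2.imwrite('pics/pot0.png',a)
```

```text
board z 0.06664507 0.06644106
large n 1194 rimfit [0.6458 0.1248] 0.15 hull ((0.6456345915794373, 0.11829854547977448), 0.09220913797616959) rimz 0.1092 top z 0.1086 bar 177 [0.6293 0.1322 0.171 ] ((0.630504310131073, 0.1329428255558014), (0.01431126706302166, 0.03944552689790726), 76.19457244873047)
med n 1018 rimfit [0.481  0.2878] 0.1145 hull ((0.48110973834991455, 0.28848665952682495), 0.06326105445623398) rimz 0.1095 top z 0.1091 bar 200 [0.4807 0.2854 0.1708] ((0.4808260500431061, 0.2874324917793274), (0.03828015178442001, 0.014114092104136944), 56.76240921020508)
small n 849 rimfit [0.4357 0.0656] 0.0986 hull ((0.4353078603744507, 0.06551346927881241), 0.05498459190130234) rimz 0.1095 top z 0.1097 bar 171 [0.4365 0.0653 0.1718] ((0.435128778219223, 0.06568983942270279), (0.013998233713209629, 0.038878947496414185), 84.00283813476562)
pot z hist (np.float64(0.0), 277) (np.float64(0.005), 44) (np.float64(0.01), 52) (np.float64(0.015), 82) (np.float64(0.02), 475) (np.float64(0.025), 54) (np.float64(0.03), 71) (np.float64(0.035), 316) (np.float64(0.04), 685) (np.float64(0.045), 1651) (np.float64(0.05), 1498) (np.float64(0.055), 115) (np.float64(0.06), 23) (np.float64(0.12), 372) (np.float64(0.125), 569) (np.float64(0.13), 645) (np.float64(0.135), 807) (np.float64(0.14), 124) (np.float64(0.145), 1335) (np.float64(0.15), 218)
```

View pics/pot0.png

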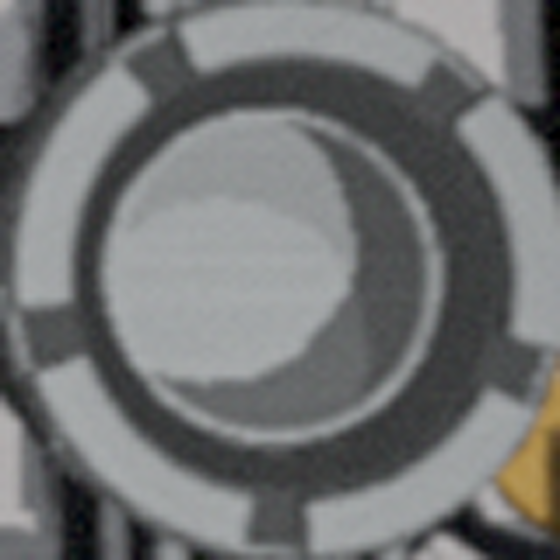

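Run:
```python
from h import *
z=np.load('top0.npz');W=cloud('top',z['d'])
w=W[215:335,363:483].reshape(-1,3);w=w[~np.isnan(w[:,2])]
for c in [np.array([.498,-.177])]:
    p=w[(w[:,2]>.142)&(w[:,2]<.155)]
    p=p[np.hypot(*(p[:,:2]-c).T)<.085]
    for _ in range(6):
        r=np.hypot(*(p[:,:2]-c).T)
        k=(r>.06)
        A=np.c_[2*p[k,:2],np.ones(k.sum())];s=np.linalg.lstsq(A,(p[k,:2]**2).sum(1),rcond=None)[0];c=s[:2]
    print(c,np.sqrt(s[2]+c@c))
    d=w[:,:2]-c;r=np.hypot(*d.T)
    for a,b in zip(np.arange(.04,.084,.004),np.arange(.044,.088,.004)):
        q=w[(r>a)&(r<b),2];print(round(a,3),len(q),np.percentile(q,[5,25,50,75,95]).round(3))
```

```text
[ 0.50119968 -0.16344738] 0.06716457094706098
0.04 233 [0.05  0.052 0.055 0.122 0.124]
0.044 459 [0.051 0.055 0.122 0.124 0.127]
0.048 478 [0.051 0.123 0.127 0.129 0.132]
0.052 508 [0.052 0.13  0.132 0.134 0.138]
0.056 507 [0.052 0.136 0.139 0.146 0.15 ]
0.06 446 [0.136 0.146 0.148 0.149 0.151]
0.064 481 [0.136 0.146 0.148 0.149 0.151]
0.068 537 [-0.002  0.144  0.148  0.149  0.151]
0.072 686 [-0.003  0.081  0.138  0.147  0.15 ]
0.076 404 [-0.005  0.035  0.083  0.136  0.138]
0.08 228 [-0.005 -0.002  0.043  0.048  0.13 ]
```

Run:
```python
from h import *
p=ctrl.camera_params('wrist');print(np.array(p['tool_from_camera']).round(3),np.array(p['K']).round(1))
from scipy.optimize import minimize
z=np.load('top0.npz');g=cv2.cvtColor(z['im'],cv2.COLOR_RGB2GRAY).astype(np.float32)
K,T=tf('top')
def proj(P):
    c=(P-T[:3,3])@T[:3,:3];return (c[:,:2]/c[:,2:])@np.diag([K[0,0],K[1,1]])+K[:2,2]
def samp(P):
    uv=proj(P).astype(np.float32);return cv2.remap(g,uv[None,:,0].copy(),uv[None,:,1].copy(),cv2.INTER_LINEAR)[0]
a=np.radians(np.arange(0,360,2))
def ring(c,r):return samp(np.c_[c[0]+r*np.cos(a),c[1]+r*np.sin(a),np.full(len(a),.148)])
best=None
for cx in np.arange(.488,.514,.002):
  for cy in np.arange(-.178,-.150,.002):
    f=np.mean([ring((cx,cy),r) for r in (.061,.064,.067)],0)
    F=np.sum(f*np.exp(-5j*a)); m=f.mean()
    s=abs(F)
    if best is None or s>best[0]: best=(s,cx,cy,np.degrees(np.angle(-F))/5, )
print(best)
for r in np.arange(.05,.08,.002):print(round(r,3),np.median(ring(best[1:3],r)).round(0),ring(best[1:3],r).std().round(0))
```

```text
[[ 0.002 -0.947 -0.32   0.083]
 [ 1.     0.001  0.001 -0.001]
 [-0.001 -0.32   0.947 -0.179]
 [ 0.     0.     0.     1.   ]] [[404.6   0.  315.8]
 [  0.  404.6 237.1]
 [  0.    0.    1. ]]
(np.float64(2534.1425661920207), np.float64(0.502), np.float64(-0.16199999999999998), np.float64(-30.28798528159507))
0.05 62.0 22.0
0.052 61.0 6.0
0.054 62.0 4.0
0.056 66.0 6.0
0.058 91.0 10.0
0.06 135.0 23.0
0.062 158.0 30.0
0.064 160.0 30.0
0.066 159.0 31.0
0.068 160.0 30.0
0.07 159.0 26.0
0.072 148.0 18.0
0.074 124.0 13.0
0.076 93.0 33.0
0.078 80.0 45.0
```

Call:
play_rows --pt "0.05 0.1 0.1 0 0 0 0" --pt "0.07 0.1 0.1 0 0 0 0" --pt "0.07 0.1 0.1 0 0 0 0" --pt "0.07 0.1 0.08 0 0 0 0" --pt "0.07 0.1 0 0 0 0 0" --pt "0.07 0.1 0 0 0 0 0" --pt "0 0 0 0 0 0 0"

```text
time: 1.18
eef_pos: [0.3463, -0.2808, 0.3499]
eef_rot: [0.0, 0.989, 0.15, 0.001]
contact_force: [0.0, -1.1, -0.2]
width: 0.0853
```

Call:
play_rows --pt "0.08 0.06 0 0 0 0 0" --pt "0.08 0.06 0 0 0 0 0" --pt "0.08 0.06 0 0 0 0 0" --pt "0.03 0.03 0 0 0 0 0" --pt "0 0 0 0 0 0 0" --pt "0 0 0 0 0 0 0"

```text
time: 1.92
eef_pos: [0.5059, -0.1593, 0.349]
eef_rot: [0.0, 0.989, 0.146, -0.0]
contact_force: [-0.4, 0.4, 0.5]
width: 0.0855
```

```bash
cat >> h.py <<'E'
def ringfit(g,K,T,z,c0,rs,span,sgn=1,step=.001):
    """5-fold contrast fit: centre and angle (deg, mod 72) of dark (sgn=1) or bright (-1) features"""
    a=np.radians(np.arange(0,360,2));r=np.array(rs)[:,None];best=None
    for cx in np.arange(c0[0]-span,c0[0]+span+1e-6,step):
      for cy in np.arange(c0[1]-span,c0[1]+span+1e-6,step):
        P=np.stack([cx+r*np.cos(a),cy+r*np.sin(a),np.full((len(r),len(a)),z)],-1).reshape(-1,3)
        c=(P-T[:3,3])@T[:3,:3];uv=(c[:,:2]/c[:,2:]*[K[0,0],K[1,1]]+K[:2,2]).astype(np.float32).reshape(len(r),-1,2)
        f=cv2.remap(g,np.ascontiguousarray(uv[...,0]),np.ascontiguousarray(uv[...,1]),cv2.INTER_LINEAR)
        F=sgn*np.sum(f.mean(0)*np.exp(-5j*a))
        if best is None or abs(F)>best[0]: best=(abs(F),cx,cy,(-np.degrees(np.angle(-F))/5)%72)
    return np.array(best)
E
python3 - <<'E'
from h import *
s=ctrl.sense();print(s['eef_pos'],s['eef_rot'],s['joint_positions'])
im,d=ctrl.get_image('wrist');cv2.imwrite('pics/w_pot.png',im[...,::-1])
K,T=tf('wrist',s);W=cloud('wrist',d,s)
g=cv2.cvtColor(im,cv2.COLOR_RGB2GRAY).astype(np.float32)
r=np.hypot(W[...,0]-.502,W[...,1]+.162);m=(r>.062)&(r<.068)
print('z',np.percentile(W[...,2][m],[5,25,50,75,95]))
print('bottom?',np.nanpercentile(W[...,2][r<.03],[5,50,95]))
zt=np.percentile(W[...,2][m],70)
print(ringfit(g,K,T,zt,(.502,-.162),(.061,.064,.067),.008))
z=np.load('top0.npz');g=cv2.cvtColor(z['im'],cv2.COLOR_RGB2GRAY).astype(np.float32)
K,T=tf('top');print('top',ringfit(g,K,T,.148,(.502,-.162),(.061,.064,.067),.008))
E
```

```text
[ 0.50593976 -0.15932395  0.34897413] [ 1.43840793e-04  9.89303408e-01  1.45871946e-01 -3.47704222e-04] [-4.56067872e-01  2.35882105e-01  3.19561117e-01  1.65488529e+00
 -6.31102291e-04  2.39273631e+00]
z [0.13836603 0.14989439 0.45219966 0.45686304 0.46514191]
bottom? [0.05268181 0.46245928 0.467499  ]
[ 2.17986098e+03  5.02000000e-01 -1.70000000e-01  5.80079467e+00]
top [ 2.53958696e+03  5.01000000e-01 -1.62000000e-01  3.02895531e+01]
```

View pics/w_pot.png

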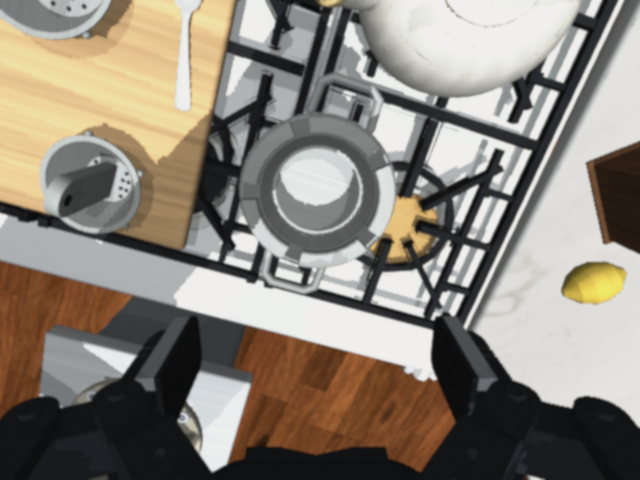

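Run:
```python
from h import *
s=ctrl.sense()
im,d=ctrl.get_image('wrist')
K,T=tf('wrist',s);W=cloud('wrist',d,s)
g=cv2.cvtColor(im,cv2.COLOR_RGB2GRAY).astype(np.float32)
W[W[...,2]>.2]=np.nan
r=np.hypot(W[...,0]-.501,W[...,1]+.162);m=(r>.062)&(r<.068)
print('z',np.nanpercentile(W[...,2][m],[5,25,50,75,95]))
lg=np.log(g+5);hp=lg-cv2.GaussianBlur(lg,(0,0),9)
for rs in [(.061,.064,.067),(.0635,.0655)]:
  print(ringfit(hp,K,T,.148,(.501,-.162),rs,.008))
# depth based: circle of inner ring edge & arcs tops
Z=np.nan_to_num(W[...,2],nan=0).astype(np.float32)
print('depth',ringfit(np.clip(Z,.13,.155),K,T,.148,(.501,-.162),(.061,.064,.067),.008))
p=W[(W[...,2]>.144)&(W[...,2]<.156)&(r<.085)][:,:2].astype(np.float32)
print(len(p),cv2.minEnclosingCircle(p),cv2.minAreaRect(p))
z=np.load('top0.npz');g=np.log(5+cv2.cvtColor(z['im'],cv2.COLOR_RGB2GRAY).astype(np.float32))
K,T=tf('top');print('top',ringfit(g,K,T,.148,(.501,-.162),(.061,.064,.067),.008))
print('topd',ringfit(np.clip(cloud('top',z['d'])[...,2],.13,.155).astype(np.float32),K,T,.148,(.501,-.162),(.061,.064,.067),.008))
```

```text
z [0.13707647 0.14814603 0.14914299 0.1497812  0.15053267]
[ 9.7893958   0.503      -0.161      34.32047999]
[10.35253805  0.505      -0.161      33.99636914]
depth [ 0.36657118  0.501      -0.161      30.1464526 ]
5968 ((0.5012468099594116, -0.1611330509185791), 0.07479265332221985) ((0.5016831159591675, -0.16074059903621674), (0.14751547574996948, 0.1489013135433197), 65.77318572998047)
top [20.94947278  0.501      -0.162      30.28014114]
topd [   nan  0.493 -0.17     nan]
```

Call:
play_rows --pt "0 0.08 0 0 0 0.2 0" --pt "0 0.08 0 0 0 0.2 0" --pt "-0.01 0.08 0 0 0 0.2 0" --pt "-0.01 0.08 0 0 0 0.2 0" --pt "-0.01 0.08 0 0 0 0.09 0" --pt "-0.01 0.08 0 0 0 0 0" --pt "0 0.08 0 0 0 0 0" --pt "0 0.08 0 0 0 0 0" --pt "0 0.08 0 0 0 0 0" --pt "0 0 0 0 0 0 0"

```text
time: 3.28
eef_pos: [0.4823, 0.2752, 0.3488]
eef_rot: [-0.0, 0.879, 0.477, -0.0]
contact_force: [0.3, -0.4, -0.4]
width: 0.0851
```

Run:
```python
from h import *
s=ctrl.sense();print(s['eef_pos'],s['eef_rot'],s['joint_positions'])
im,d=ctrl.get_image('wrist')
K,T=tf('wrist',s);W=cloud('wrist',d,s)
W[W[...,2]>.2]=np.nan
c0=np.array([.481,.2876])
r=np.hypot(W[...,0]-c0[0],W[...,1]-c0[1])
t=W[(r<.06)&(W[...,2]>.15)];print('bar',len(t),t.mean(0),cv2.minAreaRect(t[:,:2].astype(np.float32)),np.percentile(t[:,2],98))
t=W[(r<.06)&(W[...,2]>.171)];print('bartop',len(t),t.mean(0),cv2.minAreaRect(t[:,:2].astype(np.float32)))
k=(r>.05)&(r<.068)&(W[...,2]>.1)&(W[...,2]<.118);p=W[k]
c=c0.copy()
print('rim',len(p),np.percentile(p[:,2],[5,50,95]))
q=p[p[:,2]>.107][:,:2]
from scipy.optimize import least_squares
f=least_squares(lambda x:np.hypot(q[:,0]-x[0],q[:,1]-x[1])-x[2],[*c,.058],loss='soft_l1',f_scale=.001).x;print('fit',f)
# lugs: pts outside rim
for rr in [.0615,.0625]:
    o=W[(W[...,2]>.095)&(W[...,2]<.125)]; dd=o[:,:2]-f[:2];R_=np.hypot(*dd.T);o=dd[(R_>rr)&(R_<.068)]
    an=np.degrees(np.arctan2(o[:,1],o[:,0]))
    h,e=np.histogram(an,bins=np.arange(-180,181,6));print([(int(e[i]+3),int(h[i])) for i in range(60) if h[i]>1])
    F=np.exp(5j*np.radians(an)).mean();print('phase',abs(F),np.degrees(np.angle(F))/5%72)
u=(np.linalg.inv(T)@np.array([*f[:2],.11,1]))[:3];u=(K@u)[:2]/u[2];print(u)
x,y=int(u[0]),int(u[1]);print(x,y)
x0,y0=max(0,x-110),max(0,y-110)
cv2.imwrite('pics/w_med.png',cv2.resize(im[y0:y0+220,x0:x0+220,::-1],None,fx=2.5,fy=2.5,interpolation=cv2.INTER_CUBIC))
```

```text
[0.48228391 0.27516439 0.34878517] [-7.47165779e-05  8.78670829e-01  4.77428069e-01 -8.58840111e-05] [3.73821357e-01 2.88934117e-01 3.89864636e-01 1.67191577e+00
 1.27059236e-04 2.51996338e+00]
bar 693 [0.48339951 0.29230216 0.17242736] ((0.48186641931533813, 0.29029253125190735), (0.038032155483961105, 0.013779010623693466), 56.649192810058594) 0.17806747532863326
bartop 502 [0.48198389 0.29010141 0.17515433] ((0.4817346930503845, 0.2897673547267914), (0.029742669314146042, 0.013483673334121704), 56.46123123168945)
rim 3464 [0.10363198 0.11077874 0.11253703]
fit [0.48148098 0.28964454 0.05571967]
[(-177, 9), (-105, 7), (-33, 9), (39, 9), (111, 11)]
phase 0.9907927457968578 38.461776893341145
[(-177, 4), (-105, 3), (-33, 4), (39, 3), (111, 5)]
phase 0.9947268872759847 38.443012412864775
[307.66742469 173.22887732]
307 173
```

The fit puts the medium insert at (0.4816, 0.2899) with its lugs at 38.4°+72k. The pot is at (0.501, -0.161), with notches at 30.2°+72k and arc tops at about 0.149. Next I'll descend and grasp.

Call:
play_rows --pt "-0.001 0.0245 -0.03 0 0 0 0" --pt "0 0 -0.08 0 0 0 0" --pt "0 0 -0.08 0 0 0 0" --pt "0 0 -0.08 0 0 0 0" --pt "0 0 -0.06 0 0 0 0" --pt "0 0 -0.03 0 0 0 0" --pt "0 0 0 0 0 0 0" --grip_force 40

```text
time: 4.2
eef_pos: [0.4811, 0.2859, 0.1321]
eef_rot: [0.0, 0.88, 0.475, -0.002]
contact_force: [0.6, -0.5, -0.0]
width: 0.0854
```

Call:
play_rows --pt "0 0 0 0 0 0 1" --pt "0 0 0 0 0 0 1" --pt "0 0 0 0 0 0 1" --pt "0 0 0 0 0 0 1" --pt "0 0 0 0 0 0 1" --pt "0 0 0 0 0 0 1"

```text
time: 4.95
eef_pos: [0.4818, 0.2887, 0.1337]
eef_rot: [-0.0, 0.879, 0.476, 0.0]
contact_force: [-2.8, 1.3, 4.4]
width: 0.0125
```

Call:
play_rows --pt "0 0 0.02 0 0 0 1" --pt "0 0 0.05 0 0 0 1" --pt "0 0 0.07 0 0 0 1" --pt "0 0 0.07 0 0 0 1" --pt "0 0 0.07 0 0 0 1" --pt "0 0 0.05 0 0 0 1" --pt "0 0 0 0 0 0 1"

```text
time: 5.82
eef_pos: [0.483, 0.2887, 0.3334]
eef_rot: [0.0, 0.879, 0.476, 0.002]
contact_force: [0.4, 0.5, -3.0]
width: 0.0124
```

Call:
play_rows --pt "0.002 -0.04 0 0 0 -0.02 1" --pt "0.004 -0.08 0 0 0 -0.02 1" --pt "0.004 -0.09 0 0 0 -0.02 1" --pt "0.004 -0.09 0 0 0 -0.02 1" --pt "0.004 -0.09 0 0 0 -0.02 1" --pt "0.004 -0.09 0 0 0 -0.02 1" --pt "0.004 -0.09 0 0 0 -0.02 1" --pt "0.004 -0.09 0 0 0 -0.02 1" --pt "0.002 -0.06 0 0 0 -0.02 1" --pt "0 -0.03 0 0 0 0 1"

```text
time: 7.08
eef_pos: [0.5003, -0.1632, 0.3289]
eef_rot: [-0.001, 0.911, 0.412, -0.001]
contact_force: [-0.7, 0.7, -2.6]
width: 0.0124
```

Call:
play_rows --pt "0 0 0 0 0 0 1" --pt "0 0 0 0 0 0 1" --pt "0 0 0 0 0 0 1"

```text
time: 7.45
eef_pos: [0.5011, -0.1602, 0.3313]
eef_rot: [-0.0, 0.91, 0.414, 0.0]
contact_force: [0.4, -0.3, -2.3]
width: 0.0123
```

Run:
```python
from h import *
s=ctrl.sense();print(s['time'],s['eef_pos'],s['eef_rot'],s['joint_positions'],s['width'],s['contact_force'])
q=s['eef_rot'];print('yaw',np.degrees(2*np.arctan2(q[2],q[1])))
im,d=ctrl.get_image('wrist')
cv2.imwrite('pics/w_held.png',im[...,::-1])
K,T=tf('wrist',s);W=cloud('wrist',d,s);np.savez('held.npz',W=W)
r=np.hypot(W[...,0]-s['eef_pos'][0],W[...,1]-s['eef_pos'][1])
p=W[(r>.045)&(r<.075)&(W[...,2]>s['eef_pos'][2]-.06)&(W[...,2]<s['eef_pos'][2]+.01)]
print(len(p),np.percentile(p[:,2],[5,25,50,75,95]))
im,d=ctrl.get_image('top');np.savez('top1.npz',im=im,d=d)
W=cloud('top',d);r=np.hypot(W[...,0]-s['eef_pos'][0],W[...,1]-s['eef_pos'][1])
```

```text
7.45 [ 0.50109355 -0.16021419  0.33132578] [-8.12446570e-06  9.10332960e-01  4.13876649e-01  1.46548607e-04] [-4.62271070e-01  2.18877170e-01  2.54124366e-01  1.60587143e+00
  2.37809343e-04  1.82590468e+00] 0.01227550937327987 [ 0.41147126 -0.29857198 -2.25957686]
yaw 48.89718784734101
14797 [0.29276929 0.2997785  0.30663835 0.30888405 0.30984331]
```

View pics/w_held.png

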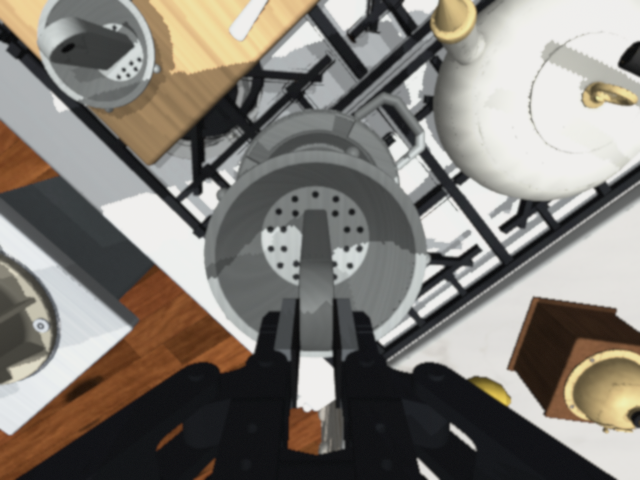

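The insert (rim centred about (316,250)) hangs level in the fingers, above the pot. Next I'll measure its pose in the hand.

```bash
cat > held.py <<'E'
from h import *
from scipy.optimize import least_squares
def meas(W,s):
    e=np.array(s['eef_pos']);q=s['eef_rot']
    zr=e[2]-.0225
    r=np.hypot(W[...,0]-e[0],W[...,1]-e[1])
    p=W[(r>.056)&(r<.0605)&(abs(W[...,2]-zr)<.006)]
    A=np.c_[p[:,:2]-e[:2],np.ones(len(p))];c=np.linalg.lstsq(A,p[:,2],rcond=None)[0]
    print('rim plane n',len(p),'tilt',c[:2].round(4),'z',c[2].round(4))
    o=W[(r>.04)&(r<.075)&(abs(W[...,2]-zr)<.004)][:,:2]
    # outer edge by angle
    d=o-e[:2];an=np.degrees(np.arctan2(d[:,1],d[:,0]));R_=np.hypot(*d.T)
    b=np.arange(-180,180,4);pts=[]
    for a in b:
        k=(an>=a)&(an<a+4)
        if k.sum()>8:pts.append(d[k][np.argsort(R_[k])[int(.95*k.sum())]])
    pts=np.array(pts)
    f=least_squares(lambda x:np.hypot(*(pts-x[:2]).T)-x[2],[0,0,.06],loss='soft_l1',f_scale=.0005).x
    print('centre off',f[:2].round(4),'r',f[2].round(4),'n',len(pts))
    o=W[(abs(W[...,2]-zr+.005)<.009)][:,:2]-e[:2]-f[:2];R_=np.hypot(*o.T);o=o[(R_>f[2]+.0018)&(R_<.068)]
    a=np.degrees(np.arctan2(o[:,1],o[:,0]));h,ed=np.histogram(a,bins=np.arange(-180,181,6))
    print([(int(ed[i]+3),int(h[i])) for i in range(60) if h[i]>1])
    F=np.exp(5j*np.radians(a)).mean();print('lug phase',abs(F).round(2),(np.degrees(np.angle(F))/5%72).round(2),'yaw',np.degrees(2*np.arctan2(q[2],q[1])).round(2))
E
python3 - <<'E'
from held import *
meas(np.load('held.npz')['W'],ctrl.sense())
E
```

```text
rim plane n 4008 tilt [-0.0059  0.0041] z 0.309
centre off [-0.0004  0.0014] r 0.0594 n 78
[(-45, 6), (-39, 21), (27, 20), (33, 42), (99, 24), (105, 27), (171, 2), (177, 3)]
lug phase 0.99 30.67 yaw 48.88
```

Call:
play_rows --pt "0 -0.0035 -0.03 0 0 0 1" --pt "0 0 -0.06 0 0 0 1" --pt "0 0 -0.06 0 0 0 1" --pt "0 0 -0.04 0 0 0 1" --pt "0 0 -0.025 0 0 0 1" --pt "0 0 -0.01 0 0 0 1" --pt "0 0 -0.005 0 0 0 1" --pt "0 0 0 0 0 0 1"

```text
time: 8.55
eef_pos: [0.5015, -0.1639, 0.1938]
eef_rot: [0.001, 0.911, 0.413, 0.0]
contact_force: [0.0, 0.2, -3.0]
width: 0.0124
```

Call:
play_rows --pt "0 0 -0.005 0 0 0 1" --pt "0 0 -0.005 0 0 0 1" --pt "0 0 0 0 0 0 1"

```text
time: 8.93
eef_pos: [0.5009, -0.1636, 0.1869]
eef_rot: [-0.0, 0.911, 0.413, -0.0]
contact_force: [-0.2, 0.6, -2.8]
width: 0.0125
```

Call:
play_rows --pt "0 0.001 -0.003 0 0 0 1" --pt "0 0 -0.003 0 0 0 1" --pt "0 0 -0.002 0 0 0 1" --pt "0 0 0 0 0 0 1"

```text
time: 9.43
eef_pos: [0.501, -0.1631, 0.1822]
eef_rot: [-0.0, 0.911, 0.413, -0.0]
contact_force: [0.2, -0.1, -3.0]
width: 0.0123
```

Call:
play_rows --pt "0 0 -0.002 0 0 0 1" --pt "0 0 -0.002 0 0 0 1" --pt "0 0 0 0 0 0 1"

```text
time: 9.8
eef_pos: [0.501, -0.163, 0.1798]
eef_rot: [-0.0, 0.911, 0.413, -0.0]
contact_force: [-0.0, 1.2, -2.7]
width: 0.0125
```

Call:
play_rows --pt "0 0 -0.0025 0 0 0 1" --pt "0 0 0 0 0 0 1" --pt "0 0 0 0 0 0 1"

```text
time: 10.18
eef_pos: [0.5012, -0.1631, 0.1785]
eef_rot: [0.0, 0.911, 0.413, 0.0]
contact_force: [0.5, 1.2, -3.1]
width: 0.0124
```

Call:
play_rows --pt "0 0 -0.0025 0 0 0 1" --pt "0 0 0 0 0 0 1" --pt "0 0 0 0 0 0 1"

```text
time: 10.55
eef_pos: [0.5015, -0.163, 0.1775]
eef_rot: [0.0, 0.911, 0.413, 0.001]
contact_force: [1.9, 2.7, 1.9]
width: 0.0125
```

Call:
play_rows --pt "0.0008 0.0012 0 0 0 0 1" --pt "0 0 -0.0015 0 0 0 1" --pt "0 0 0 0 0 0 1" --pt "0 0 0 0 0 0 1" --grip_force 20

```text
time: 11.05
eef_pos: [0.502, -0.1624, 0.1766]
eef_rot: [0.0, 0.911, 0.413, 0.001]
contact_force: [2.3, 2.1, 5.5]
width: 0.0124
```

Call:
play_rows --pt "0 0 0 0 0 0 0.75" --pt "0 0 0 0 0 0 0.6" --pt "0 0 0 0 0 0 0.3" --pt "0 0 0 0 0 0 0" --pt "0 0 0 0 0 0 0" --pt "0 0 0 0 0 0 0" --pt "0 0 0 0 0 0 0"

```text
time: 11.92
eef_pos: [0.5016, -0.1624, 0.1761]
eef_rot: [0.0, 0.911, 0.413, 0.0]
contact_force: [-1.1, -0.3, -0.6]
width: 0.0853
```

Run:
```python
from held import *
s=ctrl.sense();print(s['time'],s['eef_pos'],s['width'],s['contact_force'])
im,d=ctrl.get_image('wrist');W=cloud('wrist',d,s)
meas(W,s)
```

```text
11.925 [ 0.50155778 -0.16239689  0.17609364] 0.08533690041344917 [-1.08646832 -0.31350496 -0.58986042]
rim plane n 4613 tilt [-0.0062  0.0047] z 0.1543
centre off [0.0007 0.0014] r 0.0712 n 90
[]
lug phase nan nan yaw 48.78held.py:23: RuntimeWarning: Mean of empty slice.
  F=np.exp(5j*np.radians(a)).mean();print('lug phase',abs(F).round(2),(np.degrees(np.angle(F))/5%72).round(2),'yaw',np.degrees(2*np.arctan2(q[2],q[1])).round(2))
  ret = ret.dtype.type(ret / rcount)
```

Call:
play_rows --pt "0 0 0.02 0 0 0 0" --pt "0 0 0.05 0 0 0 0" --pt "0 0 0.07 0 0 0 0" --pt "0 0 0.08 0 0 0 0" --pt "0 0 0.07 0 0 0 0" --pt "0 0 0 0 0 0 0" --pt "0 0 0 0 0 0 0"

```text
time: 12.85
eef_pos: [0.5016, -0.1624, 0.3501]
eef_rot: [0.0, 0.911, 0.413, 0.0]
contact_force: [-0.1, 0.4, -0.2]
width: 0.0853
```

Run:
```python
from h import *
s=ctrl.sense();print(s['time'],s['eef_pos'],s['contact_force'])
im,d=ctrl.get_image('wrist');W=cloud('wrist',d,s)
cv2.imwrite('pics/w_end.png',im[...,::-1])
W[W[...,2]>.25]=np.nan
r=np.hypot(W[...,0]-.501,W[...,1]+.161)
def plane(m):
    p=W[m];A=np.c_[p[:,:2]-[.501,-.161],np.ones(len(p))]
    for _ in range(4):
        c=np.linalg.lstsq(A,p[:,2],rcond=None)[0];e=abs(A@c-p[:,2]);k=e<.002;A,p=A[k],p[k]
    return c.round(4),len(p)
print('rim',plane((r>.0555)&(r<.059)&(W[...,2]>.145)&(W[...,2]<.17)))
print('arcs',plane((r>.0665)&(r<.073)&(W[...,2]>.143)&(W[...,2]<.153)))
t=W[(r<.05)&(W[...,2]>.19)];print('bar',t.mean(0).round(4),cv2.minAreaRect(t[:,:2].astype(np.float32)),np.percentile(t[:,2],98))
p=W[(W[...,2]>.1525)&(W[...,2]<.158)&(r<.068)][:,:2].astype(np.float32);print('rim circ',cv2.minEnclosingCircle(p),len(p))
p=W[(W[...,2]>.144)&(W[...,2]<.158)&(r<.085)][:,:2].astype(np.float32);print('pot circ',cv2.minEnclosingCircle(p))
```

```text
12.85 [ 0.50160788 -0.16242698  0.35014591] [-0.09734328  0.44588301 -0.20770887]
rim (array([-0.0023,  0.0045,  0.1545]), 1382)
arcs (array([ 0.0009, -0.0016,  0.1494]), 2438)
bar [ 0.5047 -0.1583  0.2149] ((0.5023645162582397, -0.16093455255031586), (0.03869854658842087, 0.013900124467909336), 48.63100814819336) 0.22087077229092322
rim circ ((0.5014473795890808, -0.16192811727523804), 0.060426436364650726) 2829
pot circ ((0.5013969540596008, -0.16169597208499908), 0.07483068853616714)
```

View pics/w_end.png

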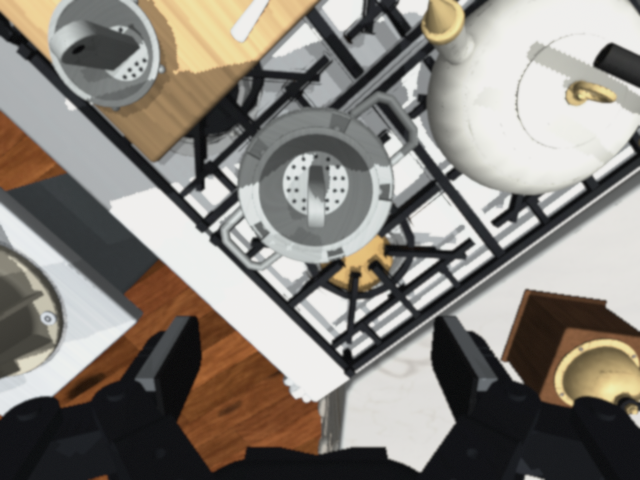

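The insert (about (316,186)) sits concentric in the pot. Its rim is 5.1 mm above the arcs, against 4.5 mm nominal at home and 12 mm if proud. The robot is clear, so I'm handing in.

```bash
python3 -c "
from plant import ctrl
print(ctrl.job_done())"
```

```text
the job is handed in; nothing more can be done
None
```

The middle-sized insert is home in the pot, and the job is handed in; the hand-in gives no verdict. I picked it out by its rim and lug radius, gripped it by the bar and turned it −8°. That lined its lugs up with the notches measured in the images. I then lowered it in small steps until it touched the seat lightly (about 5 N on the wrist), released it and raised the arm straight up.

- **Height:** the rim is 5.1 mm above the ring's arcs, so the insert's centre is about 16 mm above the mouth point. Home is 15.5 mm and proud would be 23 mm.
- **Position and tilt:** it is about 0.3 mm off the pot's axis and tilted about 0.005 rad.
- **Robot:** the gripper is open and clear of everything, with the contact force near zero. The clock stood at 12.9 s when the checks were made.
- **Lugs not seen:** one lug-angle check in the seated pose, just after release, found no points because the lugs were hidden in the ring. Seating is therefore judged from the height, centring and tilt.
- **Other items:** I did not measure the other inserts and bystanders again. The carry passed well above them, and no unexpected contact force showed in the readings after each move.

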